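# Scoop nylon buffers into the housing shell

## Task

Take the aluminium scoop by its handle and use it to move all five orange nylon buffers from the blue parts bin into the lime-green housing shell; never touch the buffers with the fingers. The housing must stay standing where it is. Then lay the scoop flat back on the grey foam mat, and leave the other things on the bench undisturbed.

Things in the scene. Friction and masses are not known exactly. Their poses are not given: they have to be found in the camera images.
- bin: blue open parts bin, fixed; outside 218 (x) x 126 (y) mm, inside 210 x 118; origin under its centre on the bench; floor 4 mm thick; the -x end wall (towards the robot) is low, top at z = 30 mm; side walls to z = 50, +x end wall to z = 60, all 4 mm thick. The buffers start in its +x half, centres in x = 28 to 85 mm
- scoop: aluminium scoop, 220 g. Flat pan 106 mm wide (y), x = -47 to +46 mm, floor 3 mm (1.6 at the open lip, +x); side walls 35 mm high to x = +13; back wall 40 mm. Black handle 22 wide (y), 26 deep, from the back wall at z = 34 rising 20 degrees to x = -160, z = 76. Origin under the pan centre, on its underside; x to the lip, z up. Starts flat on the mat
- scoop_grip (a point): centre of the scoop's handle where to take it: 110 mm behind (-x) and 58 mm above the scoop's origin; axes as the scoop's
- scoop_lip (a point): middle of the scoop's front lip, underside: 46 mm ahead of the scoop's origin
- mat: grey foam mat, fixed, 300 (x) x 170 (y) x 6 mm thick; origin under its centre on the bench
- housing: lime-green round open-topped housing shell standing loose on the bench, 500 g or so; 146 mm outside diameter at the rim, 132 at the foot, 92 mm tall, wall 4 mm, base 5 mm; origin under its centre, z up
- housing_rim (a point): centre of the housing's mouth, at rim height
- buffer1: orange smooth nylon buffer: a ball of 28 mm flattened at two ends (flats of 10 mm), 28 mm tall, 22 g or so; rolls; origin at its centre, z through the flats; starts standing on a flat on the bin floor
- buffer2: orange smooth nylon buffer: a ball of 28 mm flattened at two ends (flats of 10 mm), 28 mm tall, 22 g or so; rolls; origin at its centre, z through the flats; starts standing on a flat on the bin floor
- buffer3: orange smooth nylon buffer: a ball of 28 mm flattened at two ends (flats of 10 mm), 28 mm tall, 22 g or so; rolls; origin at its centre, z through the flats; starts standing on a flat on the bin floor
- buffer4: orange smooth nylon buffer: a ball of 28 mm flattened at two ends (flats of 10 mm), 28 mm tall, 22 g or so; rolls; origin at its centre, z through the flats; starts standing on a flat on the bin floor
- buffer5: orange smooth nylon buffer: a ball of 28 mm flattened at two ends (flats of 10 mm), 28 mm tall, 22 g or so; rolls; origin at its centre, z through the flats; starts standing on a flat on the bin floor
- cone: bystander: lime cone with a round foot of 72 mm diameter, 92 mm tall, loose; origin under its foot
- stem: bystander: black stem with a round foot of 68 mm diameter, 100 mm tall, loose; origin under its foot
- jar: bystander: jar with yellow cap, 60 mm diameter, 85 mm tall, loose; origin under its base
- driver: bystander: screwdriver lying on the bench, loose; origin on its underside
Not all that is in view belongs to the job. Leave any brown or turquoise look-alike of the scoop alone.

How it is judged:
On the way, in this order (a step that is already met when the one before it is completed fails the run):
1. the scoop, off the mat, carries at least one buffer clear above the bin floor (height (world z) of scoop above 0.075 m and ((x of buffer1 in the frame of scoop between -0.05 and 0.055 m and y of buffer1 in the frame of scoop between -0.056 and 0.056 m and z of buffer1 in the frame of scoop between 0 and 0.06 m) or (x of buffer2 in the frame of scoop between -0.05 and 0.055 m and y of buffer2 in the frame of scoop between -0.056 and 0.056 m and z of buffer2 in the frame of scoop between 0 and 0.06 m) or (x of buffer3 in the frame of scoop between -0.05 and 0.055 m and y of buffer3 in the frame of scoop between -0.056 and 0.056 m and z of buffer3 in the frame of scoop between 0 and 0.06 m) or (x of buffer4 in the frame of scoop between -0.05 and 0.055 m and y of buffer4 in the frame of scoop between -0.056 and 0.056 m and z of buffer4 in the frame of scoop between 0 and 0.06 m) or (x of buffer5 in the frame of scoop between -0.05 and 0.055 m and y of buffer5 in the frame of scoop between -0.056 and 0.056 m and z of buffer5 in the frame of scoop between 0 and 0.06 m))), for 0.2 s.
2. all five buffers are inside the housing (horizontal distance between each of buffer1, buffer2, buffer3, buffer4, buffer5 and housing below 0.069 m and z of buffer1 in the frame of housing between 0 and 0.092 m and z of buffer2 in the frame of housing between 0 and 0.092 m and z of buffer3 in the frame of housing between 0 and 0.092 m and z of buffer4 in the frame of housing between 0 and 0.092 m and z of buffer5 in the frame of housing between 0 and 0.092 m), for 0.2 s.
At the end, for the whole second after the job is handed in: All five buffers inside the housing (centres within its wall and below its rim); housing upright, within 30 mm of its start; scoop flat (0.12 rad) on the mat, origin within 120 mm along and 80 mm across of the mat centre; all at rest (all of step 2 and x of scoop in the frame of mat between -0.12 and 0.12 m and y of scoop in the frame of mat between -0.08 and 0.08 m and z of scoop in the frame of mat below 0.016 m and angle between scoop's own z axis and vertical below 0.12 rad and distance of housing from where it was at the start of the episode below 0.03 m and angle between housing's own z axis and vertical below 0.1 rad and linear speed of each of buffer1, buffer2, buffer3, buffer4, buffer5, scoop, housing below 0.03 m/s); the robot touches nothing.
It fails at once if the fingers touch a buffer (contact force between the fingers and buffer1 above 0.3 N or contact force between the fingers and buffer2 above 0.3 N or contact force between the fingers and buffer3 above 0.3 N or contact force between the fingers and buffer4 above 0.3 N or contact force between the fingers and buffer5 above 0.3 N).
It fails at once if a bystander is moved more than 30 mm (distance of any of cone, stem, jar, driver from where it was at the start of the episode above 0.03 m).
It fails at once if the housing is tipped (angle between housing's own z axis and vertical above 0.35 rad).
It also fails if it takes over 72 s, if anything falls off the work surface, if the arm or the gripper's body presses on something with over 40 N, if the wrist force passes 120 N, or if a joint passes its speed limit or range.

## Robot

A 7-joint arm with a two-finger parallel gripper is mounted at the origin on the work surface. World frame = base frame: x ahead of the robot, y to its left, z up, the work surface at z = 0. Lengths are in m, angles in rad, forces in N, time in s.
With the tool pointing down it reaches from about 0.35 to 0.9 m from the base axis. Payload 8.1 kg.
Tool frame: the origin (TCP) lies on the centre line of the jaws, within the pads' length; the fingertips stand 17 mm ahead of it and the grasp point (between the pads) lies 2 mm behind it; z points along the fingers, y is the direction in which the jaws open and shut (so a half turn about z gives the same grasp; the last joint's range is limited). The gripper opens to 92 mm and grips with 3 to 60 N. Pads are 19 mm wide; open, the fingers measure 130 mm over their backs; the gripper's body (75 mm by 190 mm) begins 47 mm behind the grasp point.
Start: joints at [-1.239, 0.434, 0.025, 1.573, -0.012, 1.134, -0.075], TCP at [0.263, 0.567, 0.244] pointing down, gripper open.
Joint ranges: [-2.62, 2.62], [-0.44, 2.09], [-1.27, 1.32], [0.08, 2.57], [-1.32, 4.46], [0.12, 2], [-2.74, 2.74]. Speed limits (rad/s): [2.22, 2.22, 3.01, 3.01, 3.14, 3.14, 3.14].

## Interface

Orientations are given as a rotation vector (axis times angle).
In Python, from cell import arm, imaging, job gives the robot as it stands.
- The arm moves only by the tool jog_arm, never from a script. Its argument "moves" is a list of rows, each an object with "fingers": the closure, from -1 (fully open) to 1 (shut); "xyz": the shift along the tool's x, y, z in cm, a list of three; "angular": the turn, a rotation vector about the tool's x, y, z in rad, a list of three. In form: [{"fingers": fingers, "xyz": [dx, dy, dz], "angular": [ax, ay, az]}, ...]. A call has 1 to 12 rows; each row is the pose to reach, as a shift and turn from the pose commanded when the call began, along the tool's axes at that moment; what a row does not reach only later rows make up. A row lasts 1/8 s, in which the tool goes at most 62.5 mm and 10.7 degrees, less where a joint would pass 70% of its speed; a pose out of reach is approached as far as the arm can. A call with a gripper value outside its range is refused whole. The fingers move at their own pace and stop on an object; "grip_force" is the grip in N (left out, the last holds). Time passes only in rows, so rows that repeat a pose let the fingers close. It gives the time, the measured TCP pose, the force and the opening at its end, in the units of the state.
- arm.observe(): the state, without advancing time (a new reading comes with each control period).
- imaging.get_image(name): name is "scene" or "top"; returns the picture (480x640x3 uint8, red, green, blue); there is no depth.
- imaging.camera_params(name): a dict with "fx", "fy", "cx", "cy" (pixels), "rvec" (rotation vector, rad) and "tvec" (3), from world to camera coordinates, as OpenCV has them. Camera axes: x right, y down, z forward; pixel columns grow to the right and rows downward; lengths in m; the calibration is good to about 2 mm. A picture is of the moment at which its call begins. camera_params takes no time and is no camera call.
- job.sign_off(): hands the job in, once; it reports no verdict.
The state is a dict: "clock": time; "joints": joint angles; "dq": joint speeds; "joint_efforts": joint torques, N m; "position": TCP position; "ee_rot": TCP orientation; "force": force on the tool from outside, world axes, zero at the start; "ft_torque": the same for the moment, N m; "width": opening from 0.0 (shut) to 1.0 (fully open).
Only numpy, scipy, OpenCV 4.12 (cv2) and the standard library are available. Lean on these libraries where they do the work, as an engineer would, in place of code of your own. Each camera call takes 0.05 s, during which the arm holds its last target. There are 200 camera calls.

## Working session

There is one attempt and no reset: what is moved stays moved. The work goes in short steps, Python scripts to look and compute and a tool call to move; the robot and the scene stay as the last step left them, time stands still between calls to the robot, and variables do not carry over. Pictures are saved under pics/ and viewed, about 8 in all and at most 12, crops included, and the job is handed in when it is done.

Besides the shell and the picture viewer there is one more tool, called by a JSON object that holds its "api" and its "payload", one argument or row to a line. jog_arm: Moves the arm, as the interface text tells. Its arguments: {"type":"object","properties":{"moves":{"type":"array"},"grip_force":{"type":"number"}},"required":["moves"]}

```bash
mkdir -p pics; python3 - <<'E'
from cell import arm, imaging, job
import cv2
for n in ("scene","top"):
    cv2.imwrite(f"pics/{n}0.png", imaging.get_image(n)[:,:,::-1]); print(n,imaging.camera_params(n))
print(arm.observe())
E
```

```text
scene {'fx': 554.5123300241472, 'fy': 554.5123300241472, 'cx': 319.70667509359674, 'cy': 245.4034020447367, 'rvec': array([ 2.10416978,  1.44450307, -0.4907619 ]), 'tvec': array([-0.17448653, -0.33135245,  1.51483007])}
top {'fx': 517.0152751648106, 'fy': 517.0152751648106, 'cx': 316.7303404711342, 'cy': 243.0804199747297, 'rvec': array([ 2.17248403, -2.11610442,  0.15808222]), 'tvec': array([0.00574559, 0.50936422, 1.12421914])}
{'clock': 0.1, 'joints': array([-1.23858448,  0.43512899,  0.02499207,  1.57399281, -0.01160844,
        1.13401638, -0.07509375]), 'dq': array([-0.00106909, -0.00178656,  0.0003104 , -0.00232165,  0.00106986,
        0.00035622, -0.00030731]), 'joint_efforts': array([ 2.95426202e-03, -6.69134617e+01,  9.87583436e-01, -3.15141964e+01,
       -6.06222823e-02,  3.74938350e-02,  2.79754749e-05]), 'position': array([0.26314534, 0.56642513, 0.24304391]), 'ee_rot': array([-6.77722763e-01, -3.06743896e+00,  2.18193883e-03]), 'force': array([0.49585701, 0.24026647, 0.10229259]), 'ft_torque': array([-0.00053427,  0.05846537,  0.00784276]), 'width': 0.9990833154334793}
```

View pics/scene0.png

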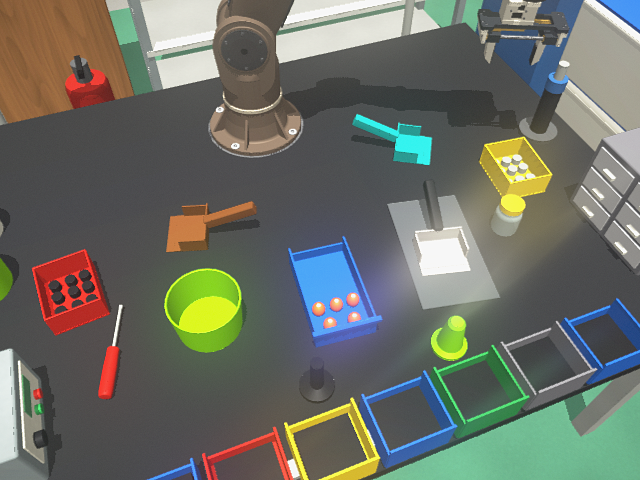

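View pics/top0.png

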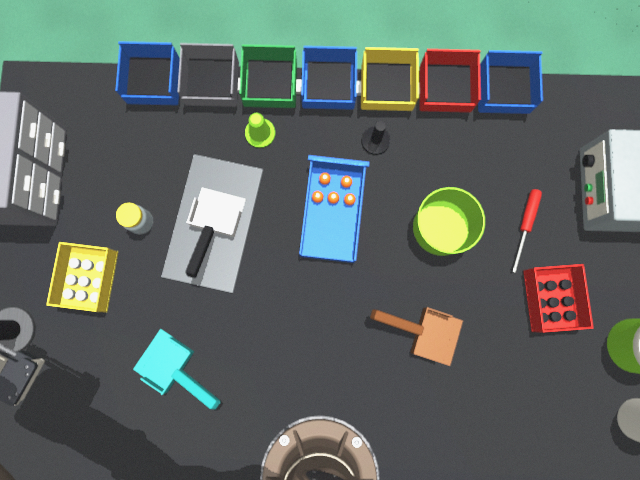

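```bash
cat > h.py <<'E'
from cell import arm, imaging, job
import cv2, numpy as np
from scipy.spatial.transform import Rotation as R
def ray(n,px,z):
    p=imaging.camera_params(n); M=R.from_rotvec(p['rvec']).as_matrix(); C=-M.T@p['tvec']
    px=np.atleast_2d(px).astype(float)
    d=np.c_[(px[:,0]-p['cx'])/p['fx'],(px[:,1]-p['cy'])/p['fy'],np.ones(len(px))]@M
    return C+d*((z-C[2])/d[:,2])[:,None]
def proj(n,X):
    p=imaging.camera_params(n); K=np.array([[p['fx'],0,p['cx']],[0,p['fy'],p['cy']],[0,0,1]])
    return cv2.projectPoints(np.atleast_2d(X).astype(float),p['rvec'],p['tvec'],K,None)[0][:,0]
def hsv(n):
    im=imaging.get_image(n); return im,cv2.cvtColor(im,cv2.COLOR_RGB2HSV)
def blobs(m,roi,amin=20):
    x0,y0,x1,y1=roi; z=np.zeros_like(m); z[y0:y1,x0:x1]=m[y0:y1,x0:x1]
    k,l,s,c=cv2.connectedComponentsWithStats(z)
    return [(s[i,4],c[i],np.argwhere(l==i)[:,::-1]) for i in range(1,k) if s[i,4]>=amin]
E
python3 - <<'E'
from h import *
np.set_printoptions(precision=4,suppress=True)
im,h=hsv('top')
g=lambda a,b:cv2.inRange(h,np.array(a),np.array(b))
rect=lambda P:cv2.boxPoints(cv2.minAreaRect(P.astype(np.float32)))
for a,c,P in blobs(g((0,130,120),(22,255,255)),(295,150,375,270)): print('buf',a,c,ray('top',c,.018))
for a,c,P in blobs(g((100,120,60),(125,255,255)),(290,145,380,270),300):
    print('bin',a); hull=cv2.convexHull(P.astype(np.int32)); print(cv2.approxPolyDP(hull,3,True)[:,0])
for a,c,P in blobs(g((30,120,60),(50,255,255)),(400,170,500,270),300):
    hull=cv2.convexHull(P.astype(np.int32)); print('hous',a,P.min(0),P.max(0)); 
    print(cv2.fitEllipse(hull))
m=g((0,0,70),(180,60,255)); 
for a,c,P in blobs(m,(155,145,270,300),300):
    hull=cv2.convexHull(P.astype(np.int32));print('mat',a,cv2.approxPolyDP(hull,5,True)[:,0], ray('top',rect(hull[:,0]),.006))
for a,c,P in blobs(g((0,0,195),(180,60,255)),(180,175,255,250),100):
    print('pan',a,c,cv2.approxPolyDP(cv2.convexHull(P.astype(np.int32)),3,True)[:,0])
for a,c,P in blobs(g((0,0,0),(180,255,60)),(183,220,225,282),80):
    print('handle',a,c,rect(P))
crop=np.hstack([cv2.resize(im[150:300,150:275],None,fx=3.2,fy=3.2,interpolation=cv2.INTER_CUBIC),cv2.resize(im[150:300,290:410],None,fx=3.2,fy=3.2,interpolation=cv2.INTER_CUBIC)])
cv2.imwrite('pics/c1.png',crop[:,:,::-1])
E
```

```text
buf 74 [324.4865 178.6892] [[0.664  0.0051 0.018 ]]
buf 71 [346.0986 181.5493] [[ 0.6585 -0.0453  0.018 ]]
buf 71 [317.4225 196.662 ] [[0.6207 0.0204 0.018 ]]
buf 71 [333.     197.6197] [[ 0.6194 -0.0157  0.018 ]]
buf 68 [349.2941 199.4118] [[ 0.6161 -0.0535  0.018 ]]
bin 4461
[[368 161]
 [356 259]
 [347 262]
 [300 256]
 [308 155]]
hous 3767 [413 187] [484 255]
((448.7276611328125, 221.54202270507812), (67.85313415527344, 73.46581268310547), 61.224708557128906)
mat 17193 [[269 299]
 [155 299]
 [155 145]
 [269 146]] [[0.739  0.4094 0.006 ]
 [0.7463 0.1387 0.006 ]
 [0.3825 0.1243 0.006 ]
 [0.3757 0.3831 0.006 ]]
pan 2698 [224.6946 213.2569] [[254 175]
 [254 200]
 [242 249]
 [213 249]
 [186 222]
 [194 197]
 [201 187]]
handle 203 [201.6502 254.8818] [[185.9757 273.9204]
 [211.     227.    ]
 [219.2526 231.4013]
 [194.2283 278.3218]]
```

View pics/c1.png

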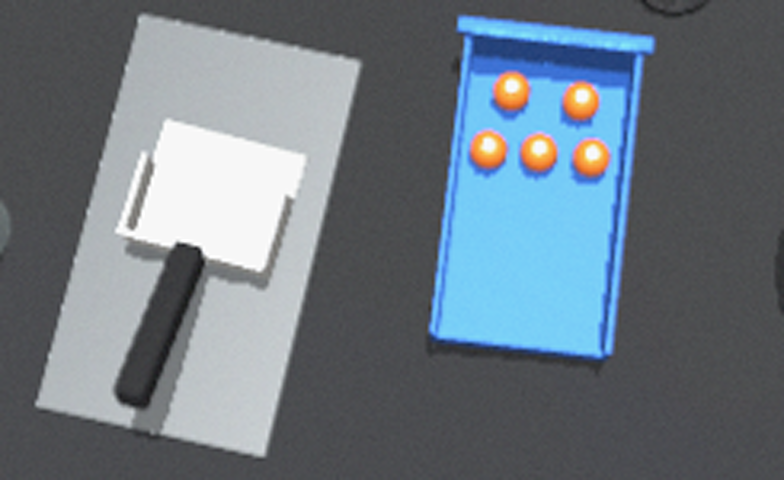

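```bash
python3 - <<'E'
from h import *
np.set_printoptions(precision=4,suppress=True)
A=lambda *c:np.array([(x/3.2+150,y/3.2+150) for x,y in c])-.3
B=lambda *c:np.array([((x-400)/3.2+290,y/3.2+150) for x,y in c])-.3
m=ray('top',A((138,15),(361,62),(266,457),(37,405)),.006);print('mat',m.mean(0),m)
d=m[0]+m[1]-m[2]-m[3];my=np.arctan2(d[1],d[0]);print('yaw',my)
l=ray('top',A((168,120),(306,155)),.0075);print('lip',l,l.mean(0),np.linalg.norm(l[0]-l[1]),'yaw',np.arctan2(*(l[0]-l[1])[[1,0]])-np.pi/2)
b=ray('top',A((118,234),(268,272)),.044);print('back',b,b.mean(0),np.linalg.norm(b[0]-b[1]))
e=ray('top',A((133,398)),.085);print('handle end',e)
f=ray('top',B((460,17),(654,38)),.06);print('bin+x',f,f.mean(0),np.linalg.norm(f[0]-f[1]),np.arctan2(*(f[0]-f[1])[[1,0]])-np.pi/2)
for z in(.03,.05):
  k=ray('top',B((432,335),(611,356)),z);print('bin-x',z,k,k.mean(0),np.linalg.norm(k[0]-k[1]))
print('walltops yaw', (f.mean(0)-k.mean(0)))
print(ray('top',[448.7,221.5],.092), ray('top',[[484,222],[413,222]],.092))
# scene check of housing and proj
im,h=hsv('scene')
for n,(lo,hi),roi in(('hous',((30,120,60),(50,255,255)),(150,255,260,360)),):
  for a,c,P in blobs(cv2.inRange(h,lo,hi),roi,300):
    hu=cv2.convexHull(P.astype(np.int32))[:,0]; print(P.min(0),P.max(0))
    print(ray('scene',[[P[:,0].min(),300],[P[:,0].max(),300]],.092))
for a,c,P in blobs(cv2.inRange(h,(0,100,150),(20,255,255)),(300,285,370,335)): print('buf',a,c,ray('scene',c,.018))
cv2.imwrite('pics/c2.png',cv2.resize(im[170:380,150:520],None,fx=2.1,fy=2.1,interpolation=cv2.INTER_CUBIC)[:,:,::-1])
E
```

```text
mat [0.557  0.2624 0.006 ] [[0.7183 0.3182 0.006 ]
 [0.6868 0.1517 0.006 ]
 [0.395  0.2072 0.006 ]
 [0.4277 0.3725 0.006 ]]
yaw -0.1863608520377786
lip [[0.6388 0.291  0.0075]
 [0.6152 0.1887 0.0075]] [0.627  0.2398 0.0075] 0.10489299956772 yaw -0.22641923835296418
back [[0.5464 0.3127 0.044 ]
 [0.5221 0.2061 0.044 ]] [0.5343 0.2594 0.044 ] 0.10934458918821681
handle end [[0.428 0.285 0.085]]
bin+x [[ 0.7065  0.0431  0.06  ]
 [ 0.6947 -0.0941  0.06  ]] [ 0.7006 -0.0255  0.06  ] 0.13770953394303045 -0.08513922432946841
bin-x 0.03 [[ 0.4834  0.0569  0.03  ]
 [ 0.4718 -0.0695  0.03  ]] [ 0.4776 -0.0063  0.03  ] 0.12685398748073062
bin-x 0.05 [[ 0.4809  0.0562  0.05  ]
 [ 0.4695 -0.068   0.05  ]] [ 0.4752 -0.0059  0.05  ] 0.12466101887514326
walltops yaw [ 0.2254 -0.0196  0.01  ]
[[ 0.5555 -0.2641  0.092 ]] [[ 0.5564 -0.3402  0.092 ]
 [ 0.5523 -0.1872  0.092 ]]
[164 268] [242 352]
[[ 0.5367 -0.3397  0.092 ]
 [ 0.5901 -0.2006  0.092 ]]
buf 83 [352.4699 298.3735] [[0.6207 0.0201 0.018 ]]
buf 92 [335.8696 303.9674] [[ 0.621  -0.0172  0.018 ]]
buf 102 [318.2157 309.    ] [[ 0.6192 -0.0555  0.018 ]]
buf 51 [353.6863 316.8235] [[0.6622 0.005  0.018 ]]
buf 74 [329.2297 322.6757] [[ 0.657  -0.0463  0.018 ]]
```

View pics/c2.png

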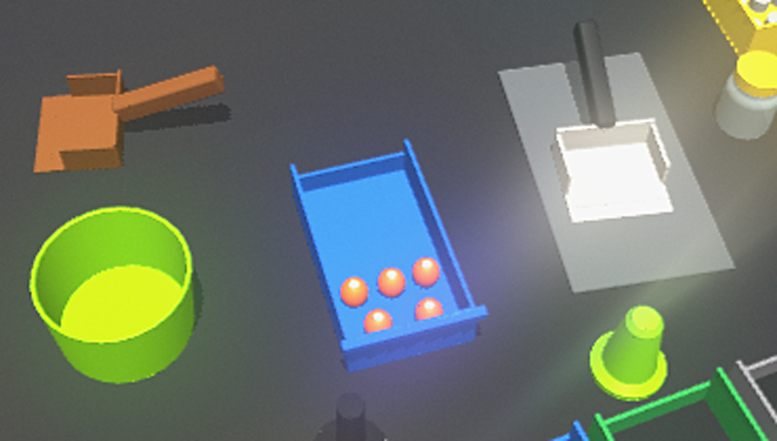

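```bash
cat >> h.py <<'E'
np.set_printoptions(precision=4,suppress=True)
def Rs(yaw,pitch=0): # scoop orientation, pitch>0 = lip down
    return R.from_euler('ZY',[yaw,pitch])
FLIP=R.from_matrix(np.array([[-1,0,0],[0,1,0],[0,0,-1.]])) # tool axes in scoop frame
GRIP=np.array([-.110,0,.056])  # TCP in scoop frame
def tcp_pose(org,yaw,pitch=0): S=Rs(yaw,pitch); return np.array(org)+S.apply(GRIP), S*FLIP
def delta(p,r,s=None):
    if s is None: s=arm.observe()
    T=R.from_rotvec(s['ee_rot']); return T.inv().apply(p-s['position'])*100,(T.inv()*r).as_rotvec()
def scoop_now(s=None):
    s=s or arm.observe(); S=R.from_rotvec(s['ee_rot'])*FLIP.inv()
    return s['position']-S.apply(GRIP), S.as_euler('ZYX')
E
python3 - <<'E'
from h import *
print('handle mid', ray('top',[201.65,254.9],.078))
p,r=tcp_pose([.582,.2496,.006],-.215); print(p)
print(delta(p+[0,0,.12],r)); print(delta(p,r))
E
```

```text
handle mid [[0.4707 0.2669 0.078 ]]
[0.4745 0.2731 0.062 ]
(array([-31.5299, -17.7087,   6.1443]), array([-0.0009, -0.    , -0.2199]))
(array([-31.5287, -17.6977,  18.1442]), array([-0.0009, -0.    , -0.2199]))
```

{"api": "jog_arm", "payload": {
  "moves": [
    {"fingers":-1,"xyz":[-31.5,-17.7,3],"angular":[0,0,-0.22]},
    {"fingers":-1,"xyz":[-31.5,-17.7,3],"angular":[0,0,-0.22]},
    {"fingers":-1,"xyz":[-31.5,-17.7,3],"angular":[0,0,-0.22]},
    {"fingers":-1,"xyz":[-31.5,-17.7,3],"angular":[0,0,-0.22]},
    {"fingers":-1,"xyz":[-31.5,-17.7,3],"angular":[0,0,-0.22]},
    {"fingers":-1,"xyz":[-31.5,-17.7,3],"angular":[0,0,-0.22]},
    {"fingers":-1,"xyz":[-31.5,-17.7,8],"angular":[0,0,-0.22]},
    {"fingers":-1,"xyz":[-31.5,-17.7,10],"angular":[0,0,-0.22]},
    {"fingers":-1,"xyz":[-31.5,-17.7,10],"angular":[0,0,-0.22]}
  ],
  "grip_force": 60
}}

```text
clock: 1.32
position: [0.4735, 0.2729, 0.1423]
ee_rot: [-0.337, -3.121, 0.004]
force: [-0.1, -0.3, 0.6]
width: 1.0
```

```bash
python3 - <<'E'
from h import *
s=arm.observe();print(s['joints'],s['position'])
p,r=tcp_pose([.582,.2490,.006],-.215); print(delta(p,r))
E
```

```text
[-0.6713  0.418   0.0679  1.8879 -0.0369  0.8404  0.7713] [0.4735 0.2729 0.1423]
(array([-0.1308,  0.0038,  8.0322]), array([-0.0025, -0.0023, -0.    ]))
```

{"api": "jog_arm", "payload": {
  "moves": [
    {"fingers":-1,"xyz":[-0.1,0,3],"angular":[0,0,0]},
    {"fingers":-1,"xyz":[-0.1,0,6],"angular":[0,0,0]},
    {"fingers":-1,"xyz":[-0.1,0,8],"angular":[0,0,0]},
    {"fingers":-1,"xyz":[-0.1,0,8],"angular":[0,0,0]},
    {"fingers":1,"xyz":[-0.1,0,8],"angular":[0,0,0]},
    {"fingers":1,"xyz":[-0.1,0,8],"angular":[0,0,0]},
    {"fingers":1,"xyz":[-0.1,0,8],"angular":[0,0,0]},
    {"fingers":1,"xyz":[-0.1,0,8],"angular":[0,0,0]},
    {"fingers":1,"xyz":[-0.1,0,8],"angular":[0,0,0]},
    {"fingers":1,"xyz":[-0.1,0,8],"angular":[0,0,0]}
  ],
  "grip_force": 60
}}

```text
clock: 2.58
position: [0.4754, 0.2734, 0.0637]
ee_rot: [-0.337, -3.123, 0.0]
force: [-1.1, 0.1, -0.6]
width: 0.397
```

```bash
python3 - <<'E'
from h import *
s=arm.observe();print(s['joints'],s['position'],s['force'],scoop_now())
im=imaging.get_image('top'); cv2.imwrite('pics/g1.png',cv2.resize(im[150:300,150:280],None,fx=4,fy=4)[:,:,::-1])
E
```

```text
[-0.6605  0.529   0.0565  1.9499 -0.0463  0.664   0.7807] [0.4754 0.2734 0.0637] [-1.0631  0.0857 -0.5887] (array([0.5828, 0.2499, 0.0077]), array([-0.2149,  0.    , -0.    ]))
```

View pics/g1.png

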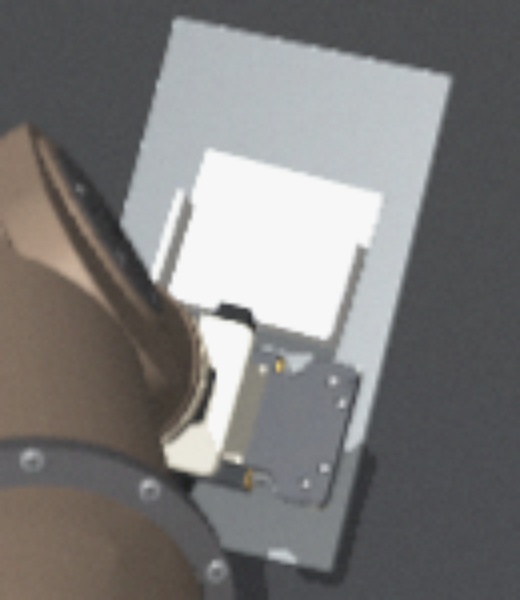

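{"api": "jog_arm", "payload": {
  "moves": [
    {"fingers":1,"xyz":[0,0,0],"angular":[0,0,0]},
    {"fingers":1,"xyz":[0,0,0],"angular":[0,0,0]},
    {"fingers":1,"xyz":[0,0,0],"angular":[0,0,0]},
    {"fingers":1,"xyz":[0,0,0],"angular":[0,0,0]},
    {"fingers":1,"xyz":[0,0,0],"angular":[0,0,0]},
    {"fingers":1,"xyz":[0,0,0],"angular":[0,0,0]}
  ],
  "grip_force": 60
}}

```text
clock: 3.38
position: [0.4754, 0.2734, 0.0637]
ee_rot: [-0.337, -3.123, -0.0]
force: [-0.4, 0.5, -0.6]
width: 0.233
```

```bash
python3 - <<'E'
from h import *
s=arm.observe();print(s['joints'],s['position'],s['force'],scoop_now())
im,h=hsv('top')
w=cv2.inRange(h,(0,0,225),(180,40,255))
for a,c,P in blobs(w,(185,180,262,245),300):
    b=cv2.boxPoints(cv2.minAreaRect(P.astype(np.float32)));print(a,c,cv2.approxPolyDP(cv2.convexHull(P.astype(np.int32)),3,True)[:,0].tolist(),ray('top',cv2.approxPolyDP(cv2.convexHull(P.astype(np.int32)),3,True)[:,0],.0075))
E
```

```text
[-0.6605  0.529   0.0565  1.9499 -0.0463  0.6639  0.7807] [0.4754 0.2734 0.0637] [-0.4236  0.5249 -0.5928] (array([0.5828, 0.25  , 0.0077]), array([-0.2148,  0.    ,  0.    ]))
1641 [217.6789 210.0646] [[245, 198], [232, 233], [193, 223], [201, 188]] [[0.6155 0.1895 0.0075]
 [0.5319 0.2157 0.0075]
 [0.553  0.3073 0.0075]
 [0.6368 0.2936 0.0075]]
```

```bash
sed -i 's/-.110,0,.056/-.110,0,.0577/' h.py; cat >> h.py <<'E'
BIN=np.array([.585,-.0155]); BY=-.086
def binpose(lipx,y,z,pitch=0): # scoop with lip underside at bin x=lipx, height z
    S=Rs(BY,pitch); lip=np.r_[BIN+R.from_euler('z',BY).apply([lipx,y,0])[:2],z]
    return tcp_pose(lip-S.apply([.046,0,0]),BY,pitch)
E
python3 - <<'E'
from h import *
p,r=tcp_pose([.5828,.25,.126],-.215);print('lift',delta(p,r))
p,r=binpose(0,.002,.09,.2);print('above',delta(p,r))
E
```

```text
lift (array([  0.0063,   0.0043, -11.9977]), array([0.    , 0.    , 0.0002]))
above (array([ -2.8176, -27.5089, -11.3826]), array([ 0.0129,  0.1997, -0.1284]))
```

{"api": "jog_arm", "payload": {
  "moves": [
    {"fingers":1,"xyz":[0,0,-3],"angular":[0,0,0]},
    {"fingers":1,"xyz":[0,0,-7],"angular":[0,0,0]},
    {"fingers":1,"xyz":[0,0,-11.4],"angular":[0,0,0]},
    {"fingers":1,"xyz":[-0.7,-5,-12],"angular":[0.003,0.05,-0.03]},
    {"fingers":1,"xyz":[-1.3,-11,-12],"angular":[0.006,0.1,-0.06]},
    {"fingers":1,"xyz":[-1.9,-17,-12],"angular":[0.01,0.15,-0.09]},
    {"fingers":1,"xyz":[-2.5,-23,-11.4],"angular":[0.012,0.18,-0.12]},
    {"fingers":1,"xyz":[-2.8,-26.5,-11.4],"angular":[0.013,0.2,-0.128]},
    {"fingers":1,"xyz":[-2.8,-27.5,-11.4],"angular":[0.013,0.2,-0.128]},
    {"fingers":1,"xyz":[-2.8,-27.5,-11.4],"angular":[0.013,0.2,-0.128]}
  ],
  "grip_force": 60
}}

```text
clock: 4.68
position: [0.4439, -0.0013, 0.1777]
ee_rot: [-0.129, -2.939, -0.013]
force: [0.2, 0.5, -2.1]
width: 0.237
```

```bash
python3 - <<'E'
from h import *
s=arm.observe();print(s['joints'],s['position'],s['force'],scoop_now(),s['width'])
p,r=binpose(0,.002,.09,.2);print('err',delta(p,r))
p,r=binpose(0,.002,.006,.2);print('down',delta(p,r))
im=imaging.get_image('scene'); cv2.imwrite('pics/s1.png',cv2.resize(im[150:360,240:460],None,fx=2.7,fy=2.7)[:,:,::-1])
E
```

```text
[-0.1909  0.3334  0.1298  1.9414 -0.0826  1.0694  1.4663] [ 0.4439 -0.0013  0.1777] [ 0.1796  0.5455 -2.1112] (array([ 0.5398, -0.0097,  0.0992]), array([-0.0876,  0.2004, -0.    ])) 0.23739431167448422
err (array([-0.041 , -0.0053,  0.0035]), array([ 0.0003, -0.0004, -0.0015]))
down (array([-1.7132, -0.0051,  8.2353]), array([ 0.0003, -0.0004, -0.0015]))
```

View pics/s1.png

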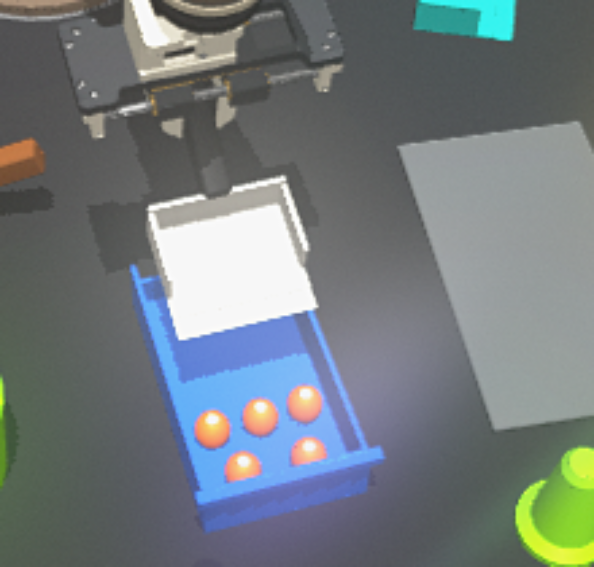

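```bash
python3 - <<'E'
from h import *
l=ray('scene',[[306.3,275.9],[357.4,263]],.0905)
o,e=scoop_now(); S=R.from_rotvec(arm.observe()['ee_rot'])*FLIP.inv()
print(l,l.mean(0)); print([o+S.apply([.046,y,0]) for y in(-.053,.053)], o+S.apply([.046,0,0]))
# bin wall top inner-ish points
print('bin frame', R.from_euler('z',-BY).apply(np.c_[l[:,:2]-BIN,[0,0]]))
im,h=hsv('top')
w=cv2.inRange(h,(0,0,225),(180,40,255))
for a,c,P in blobs(w,(290,170,380,270),100):
    q=cv2.approxPolyDP(cv2.convexHull(P.astype(np.int32)),3,True)[:,0];print(a,q.tolist(),ray('top',q,.09))
E
```

```text
[[ 0.5807 -0.066   0.0905]
 [ 0.588   0.041   0.0905]] [ 0.5844 -0.0125  0.0905]
[array([ 0.5804, -0.0652,  0.0901]), array([0.5895, 0.0405, 0.0902])] [ 0.585  -0.0123  0.0901]
bin frame [[ 0.0001 -0.0507  0.    ]
 [-0.0018  0.0565  0.    ]]
```

{"api": "jog_arm", "payload": {
  "moves": [
    {"fingers":1,"xyz":[-0.8,0,4],"angular":[0,0,0]},
    {"fingers":1,"xyz":[-1.4,0,7],"angular":[0,0,0]},
    {"fingers":1,"xyz":[-1.6,0,7.8],"angular":[0,0,0]},
    {"fingers":1,"xyz":[-1.7,0,8.2],"angular":[0,0,0]},
    {"fingers":1,"xyz":[-1.7,0,8.3],"angular":[0,0,0]},
    {"fingers":1,"xyz":[-1.7,0,8.3],"angular":[0,0,0]}
  ],
  "grip_force": 60
}}

```text
clock: 5.52
position: [0.4448, -0.0011, 0.0937]
ee_rot: [-0.127, -2.94, -0.013]
force: [0.1, 0.2, -2.4]
width: 0.235
```

```bash
python3 - <<'E'
from h import *
s=arm.observe();print(s['position'],s['force'],scoop_now())
p,r=binpose(0,.002,.005,.2);print('err',delta(p,r))
for a in((.012,.002,.0048,.1),(.025,.002,.0045,.0),(.1,.002,.0045,0)):print('adv',a,delta(*binpose(*a)))
E
```

```text
[ 0.4448 -0.0011  0.0937] [ 0.0979  0.1866 -2.3754] (array([ 0.5408, -0.0094,  0.0154]), array([-0.0864,  0.1989,  0.0002]))
err (array([ 0.0245, -0.0262,  0.1238]), array([ 0.0003,  0.0011, -0.0004]))
adv (0.012, 0.002, 0.0048, 0.1) (array([-0.656 , -0.0263,  1.492 ]), array([ 0.0003, -0.0989, -0.0004]))
adv (0.025, 0.002, 0.0045, 0.0) (array([-1.5973, -0.0263,  2.8921]), array([ 0.0002, -0.1989, -0.0004]))
adv (0.1, 0.002, 0.0045, 0) (array([-8.9493, -0.0232,  1.4099]), array([ 0.0002, -0.1989, -0.0004]))
```

{"api": "jog_arm", "payload": {
  "moves": [
    {"fingers":1,"xyz":[-0.66,0,1.5],"angular":[0,-0.1,0]},
    {"fingers":1,"xyz":[-1.13,0,2.2],"angular":[0,-0.15,0]},
    {"fingers":1,"xyz":[-1.6,0,2.9],"angular":[0,-0.2,0]},
    {"fingers":1,"xyz":[-2.1,0,2.8],"angular":[0,-0.2,0]},
    {"fingers":1,"xyz":[-2.6,0,2.7],"angular":[0,-0.2,0]},
    {"fingers":1,"xyz":[-3.1,0,2.6],"angular":[0,-0.2,0]},
    {"fingers":1,"xyz":[-3.6,0,2.5],"angular":[0,-0.2,0]},
    {"fingers":1,"xyz":[-4.1,0,2.4],"angular":[0,-0.2,0]},
    {"fingers":1,"xyz":[-4.6,0,2.3],"angular":[0,-0.2,0]}
  ],
  "grip_force": 60
}}

```text
clock: 6.65
position: [0.4801, -0.0045, 0.0616]
ee_rot: [-0.135, -3.13, -0.0]
force: [-21.4, 1.8, 29.5]
width: 0.24
```

```bash
python3 - <<'E'
from h import *
s=arm.observe();print(s['position'],s['force'],scoop_now(),s['width'])
print(delta(*binpose(.055,.002,.0045,0))); print(delta(*binpose(.1,.002,.0045,0)))
im,h=hsv('scene')
for a,c,P in blobs(cv2.inRange(h,(0,100,150),(20,255,255)),(290,260,380,345)):
    X=ray('scene',c,.018); print('buf',a,c,R.from_euler('z',-BY).apply(np.r_[X[0,:2]-BIN,0]))
E
```

```text
[ 0.4801 -0.0045  0.0616] [-21.4376   1.7906  29.495 ] (array([ 0.5892, -0.014 ,  0.0029]), array([-0.0862,  0.009 , -0.0003])) 0.24046112216026533
(array([-0.4411,  0.0057, -0.0689]), array([-0.0003, -0.009 , -0.0002]))
(array([-4.941 ,  0.0067, -0.1096]), array([-0.0003, -0.009 , -0.0002]))
buf 136 [354.8824 310.6618] [0.062 0.034 0.   ]
buf 278 [329.3525 318.4173] [ 0.065  -0.0214  0.    ]
```

{"api": "jog_arm", "payload": {
  "moves": [
    {"fingers":1,"xyz":[0,0,-0.1],"angular":[0,0,0]},
    {"fingers":1,"xyz":[0,0,-0.2],"angular":[0,0,0]},
    {"fingers":1,"xyz":[0,0,-0.2],"angular":[0,0,0]}
  ],
  "grip_force": 60
}}

```text
clock: 7.08
position: [0.485, -0.0048, 0.0633]
ee_rot: [0.136, 3.139, -0.0]
force: [0.7, 0.9, -2.1]
width: 0.236
```

```bash
python3 - <<'E'
from h import *
s=arm.observe();print(s['position'],s['force'],scoop_now(),s['width'])
print(delta(*binpose(.1,.002,.0045,0)))
im=imaging.get_image('top'); cv2.imwrite('pics/t2.png',cv2.resize(im[140:270,270:400],None,fx=4,fy=4)[:,:,::-1])
E
```

```text
[ 0.485  -0.0048  0.0633] [ 0.7308  0.8943 -2.0603] (array([ 0.5946, -0.0143,  0.0056]), array([-0.0865, -0.0001, -0.0001])) 0.23636962190156732
(array([-4.456 , -0.0061,  0.1114]), array([-0.0001,  0.0001, -0.0005]))
```

View pics/t2.png

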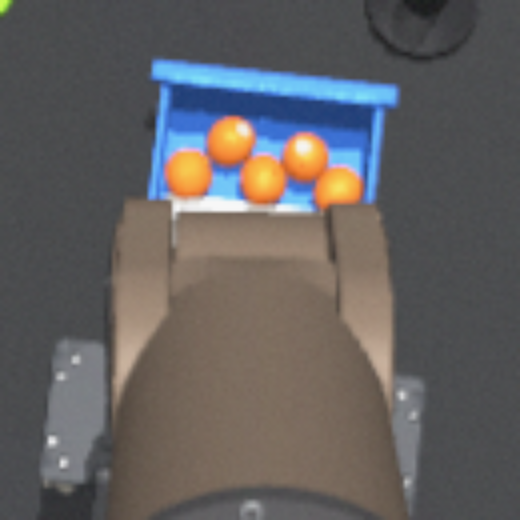

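{"api": "jog_arm", "payload": {
  "moves": [
    {"fingers":1,"xyz":[-0.1,0,0.1],"angular":[0,0,0]},
    {"fingers":1,"xyz":[-0.5,0,0.12],"angular":[0,0,0]},
    {"fingers":1,"xyz":[-0.9,0,0.12],"angular":[0,0,0]},
    {"fingers":1,"xyz":[-1.3,0,0.12],"angular":[0,0,0]},
    {"fingers":1,"xyz":[-1.7,0,0.12],"angular":[0,0,0]},
    {"fingers":1,"xyz":[-2.1,0,0.12],"angular":[0,0,0]},
    {"fingers":1,"xyz":[-2.5,0,0.12],"angular":[0,0,0]},
    {"fingers":1,"xyz":[-2.9,0,0.12],"angular":[0,0,0]},
    {"fingers":1,"xyz":[-3.3,0,0.12],"angular":[0,0,0]},
    {"fingers":1,"xyz":[-3.6,0,0.12],"angular":[0,0,0]}
  ],
  "grip_force": 60
}}

```text
clock: 8.38
position: [0.5206, -0.0079, 0.0621]
ee_rot: [-0.136, -3.138, 0.0]
force: [-1.0, -0.1, -2.2]
width: 0.233
```

```bash
python3 - <<'E'
from h import *
s=arm.observe();print(s['position'],s['force'],scoop_now(),s['width'])
print(delta(*binpose(.1,.002,.0045,0)))
im=imaging.get_image('top'); im2=imaging.get_image('scene')
cv2.imwrite('pics/t3.png',np.hstack([cv2.resize(im[140:240,280:390],None,fx=4,fy=4),cv2.resize(im2[250:350,290:380],None,fx=4,fy=4)])[:,:,::-1])
E
```

```text
[ 0.5206 -0.0079  0.0621] [-1.0181 -0.0713 -2.2042] (array([ 0.6301, -0.0174,  0.0043]), array([-0.0864,  0.0005, -0.0001])) 0.2333989476159168
(array([-0.8836, -0.0047, -0.0129]), array([-0.0001, -0.0005, -0.0004]))
```

View pics/t3.png

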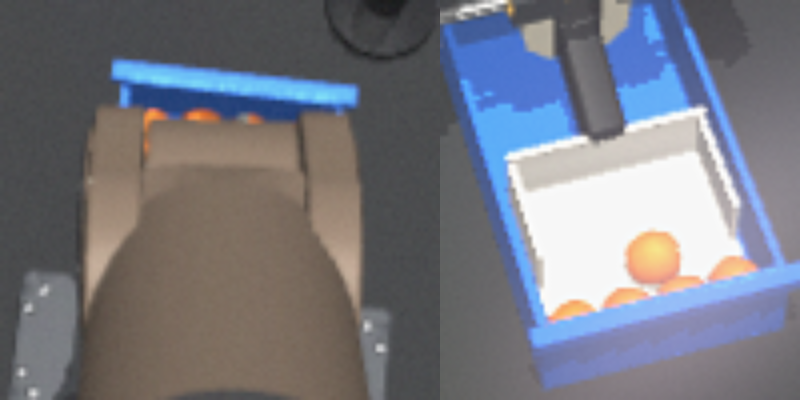

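{"api": "jog_arm", "payload": {
  "moves": [
    {"fingers":1,"xyz":[-0.2,0,0.03],"angular":[0,0,0]},
    {"fingers":1,"xyz":[-0.4,0,0.03],"angular":[0,0,0]},
    {"fingers":1,"xyz":[-0.6,0,0.03],"angular":[0,0,0]},
    {"fingers":1,"xyz":[-0.8,0,0.03],"angular":[0,0,0]},
    {"fingers":1,"xyz":[-1.0,0,0.03],"angular":[0,0,0]},
    {"fingers":1,"xyz":[-1.1,0,0.03],"angular":[0,0,0]},
    {"fingers":1,"xyz":[-1.1,0,0.03],"angular":[0,0,0]}
  ],
  "grip_force": 60
}}

```text
clock: 9.35
position: [0.5314, -0.0088, 0.0618]
ee_rot: [-0.136, -3.138, 0.0]
force: [-2.1, -0.5, 0.2]
width: 0.238
```

```bash
python3 - <<'E'
from h import *
s=arm.observe();print(s['position'],s['force'],scoop_now(),s['width'])
print(delta(*binpose(.104,.002,.0045,0)))
im2=imaging.get_image('scene')
cv2.imwrite('pics/t4.png',cv2.resize(im2[250:350,290:390],None,fx=4,fy=4)[:,:,::-1])
E
```

```text
[ 0.5314 -0.0088  0.0618] [-2.1467 -0.4632  0.1855] (array([ 0.641 , -0.0183,  0.0041]), array([-0.0865,  0.0003, -0.0001])) 0.23809235876875265
(array([-0.1926, -0.0052, -0.0398]), array([-0.0001, -0.0003, -0.0005]))
```

View pics/t4.png

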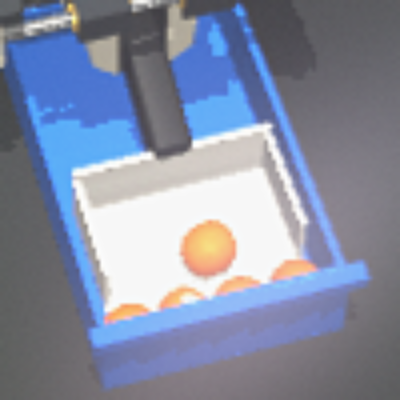

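```bash
cat >> h.py <<'E'
def heelpose(hx,y,z,pitch):
    S=Rs(BY,pitch); q=np.r_[BIN+R.from_euler('z',BY).apply([hx,y,0])[:2],z]
    return tcp_pose(q-S.apply([-.047,0,0]),BY,pitch)
E
python3 - <<'E'
from h import *
for hx,z,p in((.010,.0045,-.1),(.012,.005,-.2),(.014,.006,-.3),(.014,.007,-.4)): print(delta(*heelpose(hx,.002,z,p)))
E
```

```text
(array([ 0.4509, -0.0067,  0.6174]), array([-0.0001, -0.1002, -0.0005]))
(array([ 0.7269, -0.0068,  1.2763]), array([-0.0001, -0.2002, -0.0005]))
(array([ 0.9298, -0.0068,  1.9292]), array([-0.0002, -0.3002, -0.0005]))
(array([ 1.2555, -0.0069,  2.6186]), array([-0.0002, -0.4002, -0.0005]))
```

{"api": "jog_arm", "payload": {
  "moves": [
    {"fingers":1,"xyz":[-0.15,0,-0.02],"angular":[0,0,0]},
    {"fingers":1,"xyz":[0.2,0,0.3],"angular":[0,-0.05,0]},
    {"fingers":1,"xyz":[0.45,0,0.6],"angular":[0,-0.1,0]},
    {"fingers":1,"xyz":[0.6,0,0.93],"angular":[0,-0.15,0]},
    {"fingers":1,"xyz":[0.73,0,1.26],"angular":[0,-0.2,0]},
    {"fingers":1,"xyz":[0.83,0,1.58],"angular":[0,-0.25,0]},
    {"fingers":1,"xyz":[0.93,0,1.9],"angular":[0,-0.3,0]},
    {"fingers":1,"xyz":[1.1,0,2.25],"angular":[0,-0.35,0]},
    {"fingers":1,"xyz":[1.25,0,2.6],"angular":[0,-0.4,0]},
    {"fingers":1,"xyz":[1.25,0,2.6],"angular":[0,-0.4,0]},
    {"fingers":1,"xyz":[1.25,0,2.6],"angular":[0,-0.4,0]}
  ],
  "grip_force": 60
}}

```text
clock: 10.78
position: [0.5194, -0.0155, 0.0398]
ee_rot: [0.116, 2.799, -0.071]
force: [-1.8, 16.9, 62.1]
width: 0.237
```

```bash
python3 - <<'E'
from h import *
s=arm.observe();print(s['position'],s['force'],scoop_now(),s['width'])
im2=imaging.get_image('scene')
cv2.imwrite('pics/t5.png',cv2.resize(im2[230:350,280:390],None,fx=4,fy=4)[:,:,::-1])
for hx,z in((.010,.06),(.0,.13)): print(delta(*heelpose(hx,.002,z,-.4)))
E
```

```text
[ 0.5194 -0.0155  0.0398] [-1.7812 16.9168 62.1028] (array([ 0.6418, -0.027 ,  0.0222]), array([-0.0762, -0.3406, -0.0374])) 0.23729771114768122
(array([-1.1762,  0.59  , -4.7942]), array([-0.0339, -0.0572,  0.0112]))
(array([ -2.5857,   0.3387, -11.7188]), array([-0.0339, -0.0572,  0.0112]))
```

View pics/t5.png

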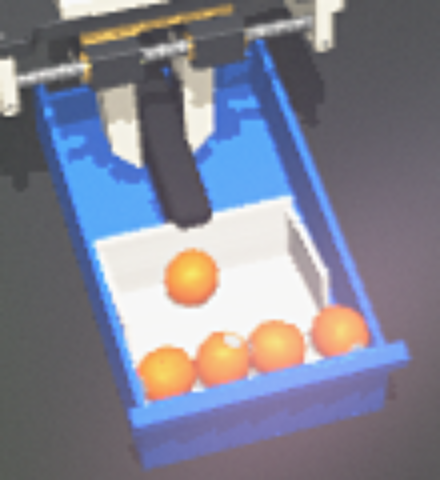

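```bash
python3 - <<'E'
from h import *
s=arm.observe();print(s['joints'],s['force'])
for hx,z,p in((.013,.008,-.3),(.013,.02,-.3),(.012,.01,-.2)): print(delta(*heelpose(hx,.002,z,p)))
E
```

```text
[-0.0393  0.4625 -0.1394  2.3119  1.3322  0.1805  0.0358] [ 9.3546 16.6662 56.1939]
(array([-0.284 ,  0.7483, -0.4325]), array([-0.0344,  0.0428,  0.0095]))
(array([-0.6871,  0.7056, -1.5619]), array([-0.0344,  0.0428,  0.0095]))
(array([-0.8895,  0.7149, -1.2275]), array([-0.0349,  0.1428,  0.0078]))
```

{"api": "jog_arm", "payload": {
  "moves": [
    {"fingers":1,"xyz":[-0.2,0.2,-0.4],"angular":[-0.01,0.01,0]},
    {"fingers":1,"xyz":[-0.45,0.45,-1.0],"angular":[-0.02,0.03,0.005]},
    {"fingers":1,"xyz":[-0.69,0.7,-1.56],"angular":[-0.034,0.043,0.01]},
    {"fingers":1,"xyz":[-0.69,0.7,-1.56],"angular":[-0.034,0.043,0.01]},
    {"fingers":1,"xyz":[-0.69,0.7,-1.56],"angular":[-0.034,0.043,0.01]}
  ],
  "grip_force": 60
}}

```text
clock: 11.45
position: [0.511, -0.0149, 0.0494]
ee_rot: [0.135, 2.861, -0.035]
force: [0.8, 7.5, 0.0]
width: 0.24
```

```bash
python3 - <<'E'
from h import *
s=arm.observe();print(s['joints'],s['position'],s['force'],scoop_now(),s['width'])
print(delta(*heelpose(.013,.002,.02,-.3)))
for hx,z in((.010,.06),(.0,.13)): print(delta(*heelpose(hx,.002,z,-.3)))
im2=imaging.get_image('scene')
cv2.imwrite('pics/t6.png',cv2.resize(im2[220:350,280:390],None,fx=4,fy=4)[:,:,::-1])
E
```

```text
[ 0.158   0.4584 -0.3571  2.2583  0.9279  0.2902  0.4573] [ 0.511  -0.0149  0.0494] [0.7969 7.5049 0.0312] (array([ 0.632 , -0.0268,  0.0242]), array([-0.0924, -0.2782, -0.0118])) 0.2395442648043336
(array([-1.1087,  0.7785, -0.4263]), array([-0.0136, -0.0218, -0.0061]))
(array([-1.9188,  0.7302, -4.3546]), array([-0.0136, -0.0218, -0.0061]))
(array([ -2.8797,   0.6412, -11.3595]), array([-0.0136, -0.0218, -0.0061]))
```

{"api": "jog_arm", "payload": {
  "moves": [
    {"fingers":1,"xyz":[-0.5,0.4,-0.6],"angular":[-0.01,-0.02,0]},
    {"fingers":1,"xyz":[-1.1,0.77,-1.2],"angular":[-0.013,-0.02,-0.006]},
    {"fingers":1,"xyz":[-1.3,0.75,-2.0],"angular":[-0.013,-0.02,-0.006]},
    {"fingers":1,"xyz":[-1.5,0.75,-3],"angular":[-0.013,-0.02,-0.006]},
    {"fingers":1,"xyz":[-1.5,0.75,-3],"angular":[-0.013,-0.02,-0.006]}
  ],
  "grip_force": 60
}}

```text
clock: 12.12
position: [0.5166, -0.0108, 0.0821]
ee_rot: [0.129, 2.843, -0.026]
force: [0.5, -0.8, -4.0]
width: 0.236
```

```bash
cat >> h.py <<'E'
def balls(n,roi,dump=None):
    im,h=hsv(n); m=cv2.inRange(h,(0,100,150),(20,255,255)); out=blobs(m,roi,15)
    for a,c,P in out: print('blob',n,a,c.round(1),P.min(0),P.max(0))
    return im,h
def status():
    s=arm.observe(); print('J',s['joints'],'P',s['position'],'F',s['force'],'w',round(s['width'],3)); print('scoop',*scoop_now(s))
    S=R.from_rotvec(s['ee_rot'])*FLIP.inv(); o=scoop_now(s)[0]
    return s,o,S
E
python3 - <<'E'
from h import *
s,o,S=status()
im,h=balls('scene',(280,200,400,350))
print('pan corners pred',proj('scene',[o+S.apply(v) for v in((.046,-.053,0),(.046,.053,0),(-.047,-.053,.04),(-.047,.053,.04),(.013,.053,.035),(.013,-.053,.035))]))
cv2.imwrite('pics/t7.png',cv2.resize(im[190:350,270:400],None,fx=4,fy=3.7)[:,:,::-1])
for hx,z,p in((.010,.06,-.3),(.0,.13,-.4),(0,.15,-.5)): print(delta(*heelpose(hx,.002,z,p)))
E
```

```text
J [ 0.2409  0.4084 -0.4612  2.231   0.816   0.3536  0.5724] P [ 0.5166 -0.0108  0.0821] F [ 0.536  -0.7613 -4.0263] w 0.236
scoop [ 0.6382 -0.022   0.0591] [-0.0899 -0.2965 -0.0048]
blob scene 15 [331.  208.1] [329 207] [333 210]
blob scene 70 [318.5 222.3] [301 218] [339 227]
blob scene 124 [329.1 286.8] [323 280] [335 293]
blob scene 137 [366.8 300.9] [361 295] [374 308]
blob scene 418 [337.4 308.5] [316 299] [358 319]
pan corners pred [[317.7817 322.2308]
 [370.5632 309.2986]
 [304.0683 276.8491]
 [354.7002 265.244 ]
 [364.4945 285.072 ]
 [311.8958 297.512 ]]
(array([-0.5791,  0.315 , -1.3749]), array([-0.006 , -0.0042, -0.0035]))
(array([-1.1211,  0.2787, -7.7022]), array([-0.0062, -0.1042, -0.0032]))
(array([-1.2309,  0.2719, -8.9045]), array([-0.0064, -0.2042, -0.0029]))
```

```bash
cat >> h.py <<'E'
def inscoop(n,px,o,S,h=.0165):
    p=imaging.camera_params(n); M=R.from_rotvec(p['rvec']).as_matrix(); C=-M.T@p['tvec']
    px=np.atleast_2d(px).astype(float)
    d=np.c_[(px[:,0]-p['cx'])/p['fx'],(px[:,1]-p['cy'])/p['fy'],np.ones(len(px))]@M
    Cs=S.inv().apply(C-o); ds=S.inv().apply(d)
    return (Cs+ds*((h-Cs[2])/ds[:,2])[:,None])[:,:2]
def circles(n,roi,rmin=5,rmax=9,k=5):
    im,h=hsv(n); x0,y0,x1,y1=roi; m=cv2.inRange(h,(0,90,130),(20,255,255))[y0:y1,x0:x1]
    m4=cv2.GaussianBlur(cv2.resize(m,None,fx=4,fy=4,interpolation=cv2.INTER_CUBIC),(5,5),0)
    c=cv2.HoughCircles(m4,cv2.HOUGH_GRADIENT,1.5,minDist=36,param1=120,param2=14,minRadius=rmin*4,maxRadius=rmax*4)
    return np.zeros((0,3)) if c is None else np.c_[c[0][:,0]/4+x0,c[0][:,1]/4+y0,c[0][:,2]/4]
E
python3 - <<'E'
from h import *
s,o,S=status()
c=circles('scene',(295,265,395,340));print(c);print(inscoop('scene',c[:,:2],o,S))
E
```

```text
J [ 0.2403  0.409  -0.4605  2.2315  0.8167  0.3532  0.5719] P [ 0.5164 -0.0108  0.0817] F [-0.0166  0.5094 -2.9341] w 0.238
scoop [ 0.6379 -0.022   0.0585] [-0.0897 -0.2958 -0.005 ]
[[337.1875 308.6875   7.1375]
 [329.6875 286.9375   7.1375]
 [351.4375 305.3125   7.4375]
 [366.4375 301.9375   7.1375]
 [322.9375 312.8125   7.1375]]
[[ 0.0398 -0.0115]
 [-0.0267 -0.0071]
 [ 0.04    0.0169]
 [ 0.0407  0.047 ]
 [ 0.0416 -0.0403]]
```

```bash
cat >> h.py <<'E'
def lippose(lip,yaw,pitch,roll=0):
    S=Rs(yaw,pitch)*R.from_rotvec([roll,0,0]); o=np.array(lip)-S.apply([.046,0,0])
    return o+S.apply(GRIP), S*FLIP
E
python3 - <<'E'
from h import *
s,o,S=status(); lip=o+S.apply([.046,0,0])
for dz,p,r in((.03,-.3,.0),(.05,-.35,.05),(.055,-.45,.06),(.06,-.55,.06)): print(delta(*lippose(lip+[-.005,0,dz],BY,p,r)))
E
```

```text
J [ 0.2398  0.4095 -0.4603  2.2316  0.8168  0.3532  0.5719] P [ 0.5162 -0.0107  0.0814] F [ 0.1527  0.3063 -3.7751] w 0.239
scoop [ 0.6377 -0.0218  0.0582] [-0.0893 -0.2952 -0.005 ]
(array([-0.3687, -0.1431, -2.9391]), array([-0.006 , -0.0048, -0.0031]))
(array([-0.6867, -0.4372, -4.0555]), array([-0.0561, -0.0548, -0.0044]))
(array([-0.4231, -0.4888, -2.9194]), array([-0.0661, -0.1547, -0.0073]))
(array([-0.322 , -0.4821, -1.7539]), array([-0.066 , -0.2547, -0.01  ]))
```

{"api": "jog_arm", "payload": {
  "moves": [
    {"fingers":1,"xyz":[-0.2,-0.1,-1.5],"angular":[-0.006,-0.005,-0.003]},
    {"fingers":1,"xyz":[-0.6,-0.14,-3.5],"angular":[-0.006,-0.005,-0.003]},
    {"fingers":1,"xyz":[-1.3,-0.14,-5.5],"angular":[-0.006,-0.005,-0.003]},
    {"fingers":1,"xyz":[-1.8,-0.3,-7.2],"angular":[-0.03,-0.03,-0.004]},
    {"fingers":1,"xyz":[-1.85,-0.44,-7.9],"angular":[-0.056,-0.055,-0.004]},
    {"fingers":1,"xyz":[-1.7,-0.48,-7.3],"angular":[-0.066,-0.1,-0.006]},
    {"fingers":1,"xyz":[-1.6,-0.49,-6.7],"angular":[-0.066,-0.155,-0.007]},
    {"fingers":1,"xyz":[-1.55,-0.48,-6.15],"angular":[-0.066,-0.205,-0.009]},
    {"fingers":1,"xyz":[-1.5,-0.48,-5.6],"angular":[-0.066,-0.255,-0.01]},
    {"fingers":1,"xyz":[-1.5,-0.48,-5.6],"angular":[-0.066,-0.255,-0.01]}
  ],
  "grip_force": 60
}}

```text
clock: 13.48
position: [0.5122, -0.0185, 0.1399]
ee_rot: [0.092, 2.612, 0.031]
force: [0.1, 0.4, -4.1]
width: 0.235
```

```bash
python3 - <<'E'
from h import *
s,o,S=status()
c=circles('scene',(285,230,395,340));print(c);print(inscoop('scene',c[:,:2],o,S))
print(proj('scene',[o+S.apply(v) for v in((.046,-.053,0),(.046,.053,0),(-.047,-.053,.04),(-.047,.053,.04),(.013,.053,.035),(.013,-.053,.035))]))
balls('scene',(285,230,395,340))
E
```

```text
J [ 0.2549  0.244  -0.4068  2.3838  1.5505  0.1493 -0.1248] P [ 0.5122 -0.0185  0.1399] F [ 0.0871  0.4185 -4.0633] w 0.235
scoop [ 0.636  -0.0261  0.1454] [-0.0831 -0.5267  0.0463]
[[362.4375 268.4375   7.325 ]
 [334.6875 268.0625   7.9625]
 [345.5625 257.9375   7.0625]
 [326.0625 264.3125   7.55  ]
 [315.5625 269.9375   7.925 ]
 [333.9375 254.9375   7.9625]
 [353.8125 248.9375   5.2625]]
[[ 0.0333  0.0433]
 [ 0.001  -0.0004]
 [-0.028   0.0297]
 [-0.0243 -0.0103]
 [-0.0133 -0.0338]
 [-0.0551  0.014 ]
 [-0.0571  0.0556]]
[[314.9712 294.0977]
 [371.1333 277.8096]
 [299.3618 254.8132]
 [352.1676 240.1822]
 [362.3895 253.7897]
 [306.9836 269.4154]]
blob scene 480 [331.3 264.8] [308 250] [354 277]
blob scene 145 [359.8 268.3] [352 261] [367 275]
```

```bash
python3 - <<'E'
from h import *
s,o,S=status(); lip=o+S.apply([.046,0,0]); print(lip)
print(inscoop('scene',[[359.8,268.3]],o,S))
for d,p,r in(((-.02,0,.03),-.5,.13),((-.03,0,.05),-.5,.2)): print(delta(*lippose(lip+d,BY,p,r)))
E
```

```text
J [ 0.2566  0.2442 -0.408   2.3837  1.5477  0.1493 -0.1209] P [ 0.5121 -0.0187  0.1398] F [ 0.3763  1.4163 -3.3648] w 0.235
scoop [ 0.6359 -0.0263  0.1452] [-0.0824 -0.5263  0.046 ]
[ 0.6756 -0.0296  0.1683]
[[0.0299 0.0395]]
(array([ 0.0629, -0.4059, -3.985 ]), array([-0.0822,  0.0259,  0.0054]))
(array([-0.0771, -0.7866, -6.1692]), array([-0.1522,  0.0257,  0.0063]))
```

{"api": "jog_arm", "payload": {
  "moves": [
    {"fingers":1,"xyz":[0.02,-0.15,-1.3],"angular":[-0.025,0.01,0]},
    {"fingers":1,"xyz":[0.05,-0.3,-2.8],"angular":[-0.055,0.02,0.003]},
    {"fingers":1,"xyz":[0.06,-0.4,-4],"angular":[-0.08,0.026,0.005]},
    {"fingers":1,"xyz":[0,-0.6,-5.2],"angular":[-0.12,0.026,0.006]},
    {"fingers":1,"xyz":[-0.08,-0.79,-6.2],"angular":[-0.152,0.026,0.006]},
    {"fingers":1,"xyz":[-0.08,-0.79,-6.2],"angular":[-0.152,0.026,0.006]},
    {"fingers":1,"xyz":[-0.08,-0.79,-6.2],"angular":[-0.152,0.026,0.006]}
  ],
  "grip_force": 60
}}

```text
clock: 14.45
position: [0.4813, -0.0306, 0.1937]
ee_rot: [0.058, 2.625, 0.233]
force: [-0.4, -0.8, -3.5]
width: 0.233
```

```bash
python3 - <<'E'
from h import *
s,o,S=status()
im,h=balls('scene',(275,190,395,340))
print(proj('scene',[o+S.apply(v) for v in((.046,-.053,0),(.046,.053,0),(-.047,-.053,.04),(-.047,.053,.04),(.013,.053,.035),(.013,-.053,.035))]))
cv2.imwrite('pics/t8.png',cv2.resize(im[190:350,270:400],None,fx=4,fy=3.7)[:,:,::-1])
E
```

```text
J [ 1.2175  0.3    -1.264   2.3059  0.4568  0.2512  1.1536] P [ 0.4813 -0.0306  0.1937] F [-0.3533 -0.8312 -3.5381] w 0.233
scoop [ 0.6054 -0.0308  0.1967] [-0.0953 -0.499   0.2014]
blob scene 610 [320.7 241. ] [298 223] [337 253]
[[306.9376 269.232 ]
 [362.6833 245.528 ]
 [288.9453 230.6835]
 [341.3003 208.8095]
 [351.3867 221.9491]
 [296.355  245.0963]]
```

View pics/t8.png

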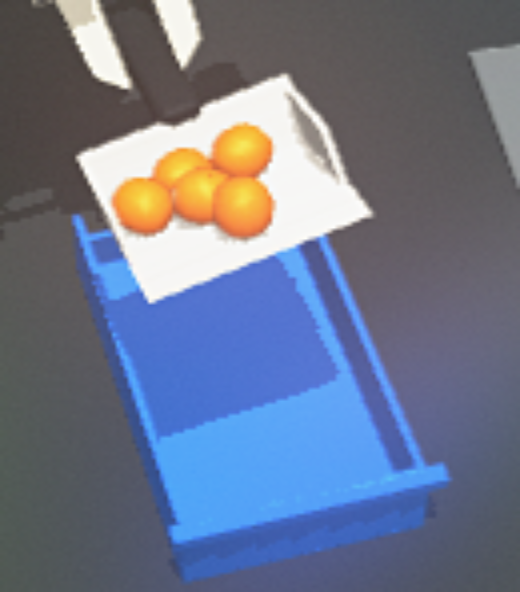

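```bash
python3 - <<'E'
from h import *
s,o,S=status(); lip=o+S.apply([.046,0,0]); print(lip)
for l,y,p,r in((lip+[-.02,-.02,.0],-.12,-.3,.05),((.53,-.13,.22),-.25,-.25,.0),((.515,-.247,.2),-.4,-.2,0)): print(delta(*lippose(l,y,p,r)))
E
```

```text
J [ 1.2142  0.2994 -1.2654  2.3062  0.4595  0.2506  1.1505] P [ 0.4815 -0.0284  0.194 ] F [ 0.4637 -0.2624 -2.6468] w 0.237
scoop [ 0.6057 -0.0282  0.1971] [-0.0911 -0.5     0.2009]
[ 0.6459 -0.0319  0.2192]
(array([ 0.1335, -0.0231, -4.0477]), array([0.1617, 0.1953, 0.0515]))
(array([  7.2078,  -5.1436, -10.0996]), array([0.2579, 0.234 , 0.173 ]))
(array([  7.5543, -14.5928, -10.8505]), array([0.3043, 0.2678, 0.3207]))
```

{"api": "jog_arm", "payload": {
  "moves": [
    {"fingers":1,"xyz":[0.05,0,-1],"angular":[0.04,0.05,0.013]},
    {"fingers":1,"xyz":[0.08,0,-2],"angular":[0.08,0.1,0.026]},
    {"fingers":1,"xyz":[0.1,0,-3],"angular":[0.12,0.15,0.04]},
    {"fingers":1,"xyz":[0.13,0,-4],"angular":[0.16,0.195,0.05]},
    {"fingers":1,"xyz":[0.13,0,-4],"angular":[0.16,0.195,0.05]}
  ],
  "grip_force": 60
}}

```text
clock: 15.12
position: [0.4622, -0.0304, 0.229]
ee_rot: [0.144, 2.831, 0.048]
force: [0.2, 1.0, -3.3]
width: 0.233
```

```bash
python3 - <<'E'
from h import *
s,o,S=status(); lip=o+S.apply([.046,0,0]); print(lip)
for l,y,p,r in(((.53,-.13,.22),-.25,-.25,.0),((.515,-.247,.2),-.4,-.2,0)): print(delta(*lippose(l,y,p,r)))
balls('scene',(275,150,395,340))
E
```

```text
J [ 1.0707  0.19   -1.2084  2.1416  0.3222  0.6442  1.1346] P [ 0.4622 -0.0304  0.229 ] F [ 0.1512  0.9997 -3.2721] w 0.233
scoop [ 0.584  -0.0409  0.2069] [-0.1094 -0.3038  0.0506]
[ 0.6276 -0.0457  0.2206]
(array([ 7.9086, -6.6584, -3.6959]), array([0.089 , 0.0503, 0.1366]))
(array([  7.8603, -16.1124,  -2.9261]), array([0.1227, 0.096 , 0.2842]))
blob scene 72 [288.9 153. ] [276 150] [306 157]
blob scene 612 [309. 229.] [290 212] [331 246]
```

{"api": "jog_arm", "payload": {
  "moves": [
    {"fingers":1,"xyz":[1,-1,-0.4],"angular":[0.01,0.006,0.015]},
    {"fingers":1,"xyz":[2.5,-2.3,-0.9],"angular":[0.025,0.015,0.04]},
    {"fingers":1,"xyz":[4.2,-3.8,-1.5],"angular":[0.045,0.025,0.07]},
    {"fingers":1,"xyz":[6,-5.4,-2.2],"angular":[0.065,0.037,0.1]},
    {"fingers":1,"xyz":[7.4,-7,-2.8],"angular":[0.085,0.05,0.13]},
    {"fingers":1,"xyz":[7.9,-9,-3.1],"angular":[0.095,0.06,0.17]},
    {"fingers":1,"xyz":[7.9,-11,-3],"angular":[0.105,0.07,0.2]},
    {"fingers":1,"xyz":[7.9,-13,-2.9],"angular":[0.115,0.08,0.235]},
    {"fingers":1,"xyz":[7.9,-14.8,-2.9],"angular":[0.12,0.09,0.265]},
    {"fingers":1,"xyz":[7.9,-15.8,-2.9],"angular":[0.123,0.096,0.28]},
    {"fingers":1,"xyz":[7.9,-16.1,-2.9],"angular":[0.123,0.096,0.284]},
    {"fingers":1,"xyz":[7.9,-16.1,-2.9],"angular":[0.123,0.096,0.284]}
  ],
  "grip_force": 60
}}

```text
clock: 16.68
position: [0.3615, -0.185, 0.2245]
ee_rot: [0.593, 2.887, -0.061]
force: [0.4, 0.2, -3.6]
width: 0.236
```

```bash
python3 - <<'E'
from h import *
s,o,S=status(); lip=o+S.apply([.046,0,0]); print(lip)
im,h=balls('scene',(120,130,330,340))
print(proj('scene',[o+S.apply(v) for v in((.046,-.053,0),(.046,.053,0),(-.047,-.053,.04),(-.047,.053,.04))]))
print(len(circles('scene',(150,180,300,330))))
E
```

```text
J [ 1.4251  0.088  -1.1106  2.1734  0.1435  0.7361  1.3923] P [ 0.3615 -0.185   0.2245] F [ 0.3726  0.228  -3.6229] w 0.236
scoop [ 0.471  -0.232   0.1896] [-0.405  -0.198  -0.0014]
[ 0.5125 -0.2498  0.1986]
blob scene 31 [222.7 131. ] [218 130] [228 132]
blob scene 97 [199.5 141. ] [181 140] [223 142]
blob scene 17 [245.6 203.7] [241 203] [251 205]
blob scene 468 [192.  216.8] [175 204] [208 228]
blob scene 135 [218.5 212.5] [211 205] [225 219]
blob scene 29 [245.2 208.7] [240 207] [251 211]
blob scene 175 [171.3 241. ] [166 220] [180 251]
[[168.7472 242.1237]
 [226.6838 243.9622]
 [177.0184 194.4039]
 [232.5415 196.0748]]
12
```

```bash
python3 - <<'E'
from h import *
for z,p in((.15,-.15),(.112,-.03),(.106,.12),(.104,.3),(.104,.5),(.104,.7)): print(z,p,delta(*lippose((.534,-.256,z),-.405,p)))
E
```

```text
0.15 -0.15 (array([-1.5239,  0.2652,  4.4728]), array([-0.0019,  0.0482,  0.0004]))
0.112 -0.03 (array([-1.6656,  0.2688,  6.4132]), array([-0.0019,  0.1682,  0.0003]))
0.106 0.12 (array([-2.9497,  0.2655,  4.9406]), array([-0.0019,  0.3182,  0.0001]))
0.104 0.3 (array([-4.9755,  0.261 ,  2.9747]), array([-0.0019,  0.4982, -0.    ]))
0.104 0.5 (array([-7.6816,  0.2562,  1.0496]), array([-0.0019,  0.6982, -0.0002]))
0.104 0.7 (array([-10.7163,   0.2524,  -0.2994]), array([-0.0019,  0.8982, -0.0004]))
```

{"api": "jog_arm", "payload": {
  "moves": [
    {"fingers":1,"xyz":[-0.7,0.1,2.2],"angular":[0,0.024,0]},
    {"fingers":1,"xyz":[-1.5,0.26,4.5],"angular":[-0.002,0.048,0]},
    {"fingers":1,"xyz":[-1.6,0.27,5.8],"angular":[-0.002,0.12,0]},
    {"fingers":1,"xyz":[-1.67,0.27,6.4],"angular":[-0.002,0.168,0]},
    {"fingers":1,"xyz":[-2.3,0.27,5.65],"angular":[-0.002,0.243,0]},
    {"fingers":1,"xyz":[-2.95,0.27,4.94],"angular":[-0.002,0.318,0]},
    {"fingers":1,"xyz":[-4,0.26,3.95],"angular":[-0.002,0.408,0]},
    {"fingers":1,"xyz":[-5,0.26,2.97],"angular":[-0.002,0.498,0]},
    {"fingers":1,"xyz":[-6.3,0.26,2],"angular":[-0.002,0.598,0]},
    {"fingers":1,"xyz":[-7.7,0.26,1.05],"angular":[-0.002,0.698,0]},
    {"fingers":1,"xyz":[-7.7,0.26,1.05],"angular":[-0.002,0.698,0]},
    {"fingers":1,"xyz":[-7.7,0.26,1.05],"angular":[-0.002,0.698,0]}
  ],
  "grip_force": 60
}}

```text
clock: 18.27
position: [0.4337, -0.213, 0.2292]
ee_rot: [-0.533, -2.596, -0.137]
force: [-0.8, -0.5, -3.1]
width: 0.238
```

```bash
python3 - <<'E'
from h import *
s,o,S=status(); lip=o+S.apply([.046,0,0]); print(lip)
im,h=balls('scene',(140,180,330,380))
print(proj('scene',[o+S.apply(v) for v in((.046,-.053,0),(.046,.053,0),(-.047,-.053,.04),(-.047,.053,.04))]))
im2,_=balls('top',(380,160,520,270))
cv2.imwrite('pics/d1.png',np.hstack([cv2.resize(im[170:370,140:300],None,fx=2.5,fy=2.5),cv2.resize(im2[150:350,370:530],None,fx=2.5,fy=2.5)])[:,:,::-1])
print('p.7',delta(*lippose((.534,-.256,.108),-.405,.72)),delta(*lippose((.534,-.256,.18),-.405,.5)))
E
```

```text
J [ 0.8891  0.6849 -0.876   1.5201  0.3233  1.6434  1.1208] P [ 0.4337 -0.213   0.2292] F [-0.7705 -0.5058 -3.073 ] w 0.238
scoop [ 0.4972 -0.2402  0.1259] [-0.4051  0.4983  0.0008]
[ 0.5343 -0.2561  0.104 ]
blob scene 40 [249.6 205.2] [246 201] [252 209]
blob scene 182 [224.9 212.7] [212 207] [240 219]
blob scene 201 [170.9 239.8] [166 223] [176 251]
blob scene 91 [204.5 314.7] [198 308] [210 320]
blob scene 16 [225.1 315.9] [220 315] [229 318]
[[178.1939 281.6442]
 [232.8293 283.3997]
 [176.1987 230.4977]
 [232.1139 232.1875]]
blob top 233 [439.1 208.8] [429 200] [453 221]
blob top 30 [455.2 212.2] [453 208] [458 217]
blob top 21 [443.8 233.5] [440 232] [447 236]
p.7 (array([-1.4839,  0.0496, -3.609 ]), array([ 0.0003,  0.2215, -0.0006])) (array([ 3.5986,  0.047 , -6.6699]), array([ 0.0002,  0.0015, -0.0007]))
```

{"api": "jog_arm", "payload": {
  "moves": [
    {"fingers":1,"xyz":[1.2,0,-2.2],"angular":[0,0,0]},
    {"fingers":1,"xyz":[2.4,0,-4.4],"angular":[0,0,0]},
    {"fingers":1,"xyz":[3.6,0,-6.7],"angular":[0,0,0]},
    {"fingers":1,"xyz":[4.6,0,-6.7],"angular":[0,-0.15,0]},
    {"fingers":1,"xyz":[6.6,0,-6.7],"angular":[0,-0.3,0]},
    {"fingers":1,"xyz":[9,0,-6],"angular":[0,-0.45,0]},
    {"fingers":1,"xyz":[11,0,-5],"angular":[0,-0.5,0]},
    {"fingers":1,"xyz":[11,0,-5],"angular":[0,-0.5,0]}
  ],
  "grip_force": 60
}}

```text
clock: 19.38
position: [0.3642, -0.1842, 0.3261]
ee_rot: [-0.636, -3.076, 0.009]
force: [0.5, -0.6, -1.5]
width: 0.233
```

```bash
python3 - <<'E'
from h import *
s,o,S=status()
im,h=balls('scene',(160,260,250,360))
im2,_=balls('top',(400,170,500,270))
cv2.imwrite('pics/d2.png',np.hstack([cv2.resize(im[170:370,100:290],None,fx=2.2,fy=2.2),cv2.resize(im2[150:350,370:530],None,fx=2.2,fy=2.2)])[:,:,::-1])
p,r=tcp_pose([.58,.25,.13],-.205); print(delta(p,r)); p,r=tcp_pose([.52,0,.15],-.3); print(delta(p,r))
E
```

```text
J [ 1.3501  0.1153 -1.0769  1.8633  0.1142  1.226   1.4   ] P [ 0.3642 -0.1842  0.3261] F [ 0.5211 -0.5794 -1.4525] w 0.233
scoop [ 0.465  -0.2281  0.2684] [-0.4079 -0.0004 -0.006 ]
blob scene 78 [216.8 301.5] [209 294] [222 307]
blob scene 23 [222.8 318. ] [218 315] [229 324]
blob top 418 [442.9 211.3] [425 200] [464 223]
(array([ 8.4298, 46.2455, 13.7487]), array([-0.0022,  0.0003, -0.2026]))
(array([ 4.1873, 21.9432, 11.8042]), array([-0.0022,  0.0004, -0.1076]))
```

View pics/d2.png

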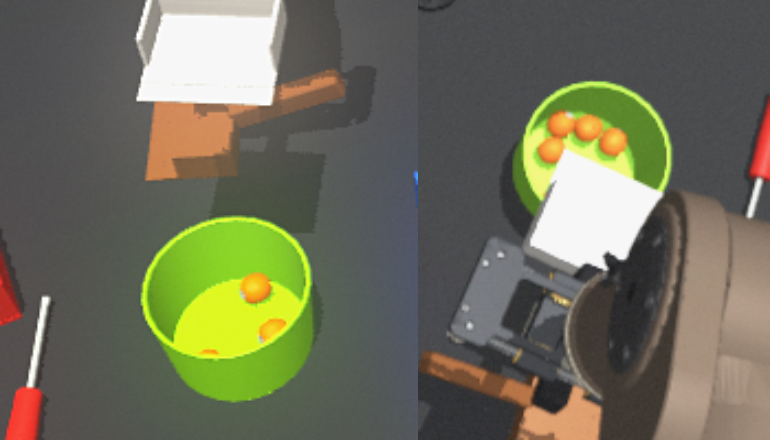

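{"api": "jog_arm", "payload": {
  "moves": [
    {"fingers":1,"xyz":[1,5,2],"angular":[0,0,-0.03]},
    {"fingers":1,"xyz":[2,11,4],"angular":[0,0,-0.06]},
    {"fingers":1,"xyz":[3,16.5,6],"angular":[0,0,-0.08]},
    {"fingers":1,"xyz":[4.2,22,8],"angular":[0,0,-0.11]},
    {"fingers":1,"xyz":[5.2,28,9],"angular":[0,0,-0.14]},
    {"fingers":1,"xyz":[6.2,34,10],"angular":[0,0,-0.16]},
    {"fingers":1,"xyz":[7.2,40,11],"angular":[0,0,-0.18]},
    {"fingers":1,"xyz":[8.2,44.5,12],"angular":[0,0,-0.2]},
    {"fingers":1,"xyz":[8.4,46.2,13.7],"angular":[0,0,-0.2]},
    {"fingers":1,"xyz":[8.4,46.2,13.7],"angular":[0,0,-0.2]},
    {"fingers":1,"xyz":[8.4,46.2,13.7],"angular":[0,0,-0.2]}
  ],
  "grip_force": 60
}}

```text
clock: 20.85
position: [0.4725, 0.2726, 0.1887]
ee_rot: [-0.323, -3.124, 0.0]
force: [0.9, -0.7, -1.7]
width: 0.24
```

```bash
python3 - <<'E'
from h import *
s,o,S=status()
for n,roi in(('scene',(160,260,250,360)),('top',(400,170,500,270))):
    im,h=balls(n,roi); c=circles(n,roi,4,9); 
    for q in c: print(n,q,ray(n,q[:2],.019)[0])
    cv2.imwrite(f'pics/e_{n}.png',im[:,:,::-1])
im,h=balls('top',(290,145,380,270))
im,h=balls('scene',(280,230,390,345))
w=cv2.inRange(h,(0,0,215),(180,40,255))
for a,c,P in blobs(w,(370,120,520,300),300):
    q=cv2.approxPolyDP(cv2.convexHull(P.astype(np.int32)),3,True)[:,0]; print(a,q.tolist())
print(proj('scene',[o+S.apply(v) for v in((.046,-.053,0),(.046,.053,0),(-.047,-.053,.04),(-.047,.053,.04))]))
p,r=tcp_pose([.58,.25,.008],-.205); print(delta(p,r))
E
```

```text
J [ 0.0775  0.5618 -1.0083  1.7813  0.5294  1.0994  0.2513] P [0.4725 0.2726 0.1887] F [ 0.9362 -0.7393 -1.7484] w 0.24
scoop [0.5801 0.2501 0.1308] [-0.2063  0.0011 -0.0003]
blob scene 77 [217.2 301.4] [210 294] [222 307]
blob scene 23 [222.8 318. ] [218 315] [229 324]
scene [217.5625 300.3125   5.875 ] [ 0.5257 -0.2424  0.019 ]
scene [224.3125 321.3125   5.4625] [ 0.5789 -0.2423  0.019 ]
scene [214.9375 311.9375   8.35  ] [ 0.5509 -0.2544  0.019 ]
scene [224.6875 308.5625   7.4875] [ 0.5502 -0.2338  0.019 ]
blob top 438 [442.8 211.3] [425 200] [464 223]
blob top 66 [433.2 239.9] [427 236] [438 245]
top [458.3125 214.0625   6.4   ] [ 0.588  -0.3051  0.019 ]
top [447.4375 208.0625   6.2125] [ 0.6015 -0.2802  0.019 ]
top [434.6875 206.5625   5.875 ] [ 0.6042 -0.2508  0.019 ]
top [431.3125 218.1875   5.8   ] [ 0.5767 -0.2429  0.019 ]
top [433.9375 240.6875   5.0875] [ 0.5244 -0.2485  0.019 ]
top [440.3125 216.3125   6.2125] [ 0.5816 -0.2636  0.019 ]
1808 [[482, 233], [431, 239], [422, 195], [468, 191]]
[[432.0101 239.5073]
 [482.9991 232.9334]
 [422.2477 191.8831]
 [472.2324 185.9023]]
(array([ 0.0619,  0.0153, 12.3853]), array([ 0.0003,  0.0009, -0.0024]))
```

{"api": "jog_arm", "payload": {
  "moves": [
    {"fingers":1,"xyz":[0.06,0,4],"angular":[0,0,0]},
    {"fingers":1,"xyz":[0.06,0,8],"angular":[0,0,0]},
    {"fingers":1,"xyz":[0.06,0,11],"angular":[0,0,0]},
    {"fingers":1,"xyz":[0.06,0,12],"angular":[0,0,0]},
    {"fingers":1,"xyz":[0.06,0,12.4],"angular":[0,0,0]},
    {"fingers":1,"xyz":[0.06,0,12.4],"angular":[0,0,0]},
    {"fingers":1,"xyz":[0.06,0,12.4],"angular":[0,0,0]}
  ],
  "grip_force": 60
}}

```text
clock: 22.02
position: [0.4723, 0.2731, 0.0662]
ee_rot: [0.324, 3.123, 0.001]
force: [-3.5, -1.1, 2.7]
width: 0.233
```

```bash
python3 - <<'E'
from h import *
status()
E
```

```text
J [-0.0153  0.6981 -0.8835  1.9016  0.6999  0.8823  0.1077] P [0.4723 0.2731 0.0662] F [-3.4552 -1.0894  2.6581] w 0.233
scoop [0.5801 0.2506 0.0087] [-0.2065 -0.0014  0.001 ]
```

{"api": "jog_arm", "payload": {
  "moves": [
    {"fingers":0.3,"xyz":[0,0,0],"angular":[0,0,0]},
    {"fingers":0,"xyz":[0,0,0],"angular":[0,0,0]},
    {"fingers":-0.3,"xyz":[0,0,0],"angular":[0,0,0]},
    {"fingers":-0.6,"xyz":[0,0,0],"angular":[0,0,0]},
    {"fingers":-0.6,"xyz":[0,0,0],"angular":[0,0,0]},
    {"fingers":-0.6,"xyz":[0,0,0],"angular":[0,0,0]},
    {"fingers":-0.6,"xyz":[0,0,-2],"angular":[0,0,0]},
    {"fingers":-0.6,"xyz":[0,0,-6],"angular":[0,0,0]},
    {"fingers":-0.6,"xyz":[0,0,-12],"angular":[0,0,0]},
    {"fingers":-0.6,"xyz":[0,0,-18],"angular":[0,0,0]},
    {"fingers":-0.6,"xyz":[12,0,-20],"angular":[0,0,0]},
    {"fingers":-0.6,"xyz":[12,0,-20],"angular":[0,0,0]}
  ],
  "grip_force": 20
}}

```text
clock: 23.52
position: [0.3525, 0.2984, 0.2671]
ee_rot: [0.323, 3.123, 0.003]
force: [0.1, 0.5, 0.8]
width: 0.802
```

```bash
python3 - <<'E'
from h import *
status()
im,h=hsv('top')
w=cv2.inRange(h,(0,0,225),(180,40,255))
for a,c,P in blobs(w,(185,180,262,245),300):
    q=cv2.approxPolyDP(cv2.convexHull(P.astype(np.int32)),3,True)[:,0];print('pan',a,q.tolist(),ray('top',q,.0075))
for a,c,P in blobs(cv2.inRange(h,(30,120,60),(50,255,255)),(400,170,500,270),300):
    print('hous',a,P.min(0),P.max(0),cv2.fitEllipse(cv2.convexHull(P.astype(np.int32))))
balls('top',(400,170,500,270))
im0=cv2.cvtColor(cv2.imread('pics/top0.png'),cv2.COLOR_BGR2RGB)
d=(cv2.absdiff(im,im0).max(2)>40).astype(np.uint8)
for a,c,P in blobs(d,(0,0,640,480),40): print('chg',a,c.round(),P.min(0),P.max(0))
E
```

```text
J [ 0.0986  0.3469 -1.1491  1.8574  0.3461  1.1578  0.1945] P [0.3525 0.2984 0.2671] F [0.1435 0.485  0.807 ] w 0.802
scoop [0.4603 0.276  0.2096] [-0.2063 -0.0012  0.002 ]
pan 1685 [[244, 199], [231, 235], [187, 224], [201, 189]] [[0.6131 0.1917 0.0075]
 [0.5272 0.2178 0.0075]
 [0.5503 0.321  0.0075]
 [0.6344 0.2935 0.0075]]
hous 3273 [413 187] [484 255] ((448.6912841796875, 221.54115295410156), (67.81523132324219, 73.38214874267578), 62.08887481689453)
blob top 413 [442.6 211.4] [425 200] [464 223]
blob top 61 [433.2 239.9] [427 236] [438 245]
chg 151 [324. 179.] [318 172] [330 186]
chg 147 [346. 182.] [340 175] [352 189]
chg 49 [217. 191.] [201 187] [236 196]
chg 146 [317. 197.] [311 190] [323 204]
chg 146 [333. 198.] [327 191] [339 205]
chg 147 [349. 200.] [343 193] [355 206]
chg 640 [442. 212.] [422 200] [464 226]
chg 91 [197. 223.] [186 208] [212 231]
chg 252 [211. 253.] [188 211] [241 285]
chg 108 [193. 255.] [185 234] [201 275]
chg 84 [433. 240.] [427 236] [438 246]
chg 28589 [153. 363.] [  0 244] [378 479]
chg 480 [156. 295.] [128 276] [173 309]
chg 140 [191. 308.] [183 297] [200 322]
chg 72 [  8. 350.] [  0 344] [ 16 356]
chg 73 [  2. 362.] [  0 354] [  7 371]
chg 120 [ 31. 380.] [ 20 362] [ 41 400]
chg 45 [267. 415.] [264 411] [271 419]
chg 45 [252. 439.] [249 435] [256 443]
chg 2047 [426. 462.] [385 437] [481 479]
chg 436 [317. 466.] [265 453] [364 479]
chg 198 [393. 476.] [380 469] [411 479]
```

```bash
python3 -c "
from cell import job
print(job.sign_off())"
```

```text
the job is handed in; nothing more can be done
None
```

I scooped all five buffers out of the blue bin in one pass and tipped them into the housing. I then laid the scoop back on the mat, released it, moved the arm clear and handed in at about 24 s. The sign-off gave no verdict.

**Final checks, by image measurements after release:**
- **Buffers:** the housing shows a group of about four and one separate, partly hidden buffer. No orange is left in the bin. My circle fit on the top view gave six circles, so the count of five rests on blob areas and the empty bin.
- **Housing:** its outline in the top view matches the start, so it did not move.
- **Scoop:** it lies within about 3 mm of where it started on the mat, and I saw no sign of tilt, though I did not measure its angle directly.
- **Bystanders:** nothing changed in the top view where they stand.

**What went wrong on the way:** while I tilted the scoop back in the bin, the wrist came near a singularity. The arm drifted about 8 mm off its path and the force reading peaked at about 62 N, under the 120 N wrist limit. I took this to be the scoop pressing on the bin floor. I lifted it and carried on; later checks showed the scoop had not shifted noticeably in the grip.

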